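# Hang up the nail pan and hold the header box open

### The arm

A 6-joint arm with a two-finger parallel gripper is mounted at the origin on the work surface. World frame = base frame: x ahead of the robot, y to its left, z up, the work surface at z = 0. Lengths are in m, angles in rad, forces in N, time in s.
With the tool pointing down it reaches from about 0.35 to 0.775 m from the base axis. Payload 5.5 kg.
Tool frame: the origin (TCP) lies where the fingers leave the gripper's body, on its centre line; the fingertips stand 73 mm ahead of it and the grasp point (between the pads) lies 54 mm ahead of it; z points along the fingers, y is the direction in which the jaws open and shut (so a half turn about z gives the same grasp; the last joint's range is limited). The gripper opens to 85 mm and grips with 20 to 120 N. Pads are 22 mm wide; open, the fingers measure 114 mm over their backs; the gripper's body (76 mm by 85 mm) begins 54 mm behind the grasp point. The pads swing forward as they close: fully open they stand 13 mm farther back than shut.
Start: joints at [-1.341, 0.313, 0.046, 1.304, 0, 1.431], TCP at [0.208, -0.536, 0.304] pointing down, gripper open.
Joint ranges: [-2.76, 2.76], [-0.86, 1.69], [-1.03, 1.26], [-2.2, 2.34], [-1.47, 1.5], [-3.14, 3.14]. Speed limits (rad/s): [2.57, 2.57, 3.14, 3.14, 3.14, 3.14].

### API

Orientations are given as a unit quaternion [w, x, y, z].
In Python, from workcell import env, read_camera, job, cut_out gives the robot as it stands.
- The arm moves only by the tool servo_tool, never from a script. Its argument "deltas" is a list of rows, each an object of numbers: "dx", "dy", "dz": the shift along the world's x, y, z in mm; "rx", "ry", "rz": the turn, a rotation vector about the world's x, y, z in rad; "fingers": the closure, from -1 (fully open) to 1 (shut). A call has 1 to 8 rows; each row shifts and turns the commanded pose from where the row before left it; what a row does not reach is not made up. A row lasts 1/10 s, in which the tool goes at most 50 mm and 8.59 degrees, less where a joint would pass 70% of its speed; a pose out of reach is approached as far as the arm can. A call is refused whole if a number of a shift passes 50 or a number of a turn 0.15, either way. A call with a gripper value outside its range is refused whole. The fingers move at their own pace and stop on an object; "newtons" is the grip in N (left out, the last holds). Time passes only in rows, so rows that do not move let the fingers close. It gives the time, the measured TCP pose, the force and the opening at its end, in the units of the state.
- env.get_state(): the state, without advancing time (a new reading comes with each control period).
- read_camera(name): name is "side" or "top"; returns a dict with "img" (400x640x3 uint8, red, green, blue), "intrinsics" (3x3 intrinsics, pixels), "extrinsics" (4x4, takes a point from camera to world coordinates). Camera axes: x right, y down, z forward; pixel columns grow to the right and rows downward; lengths in m; the calibration is good to about 2 mm. A picture is of the moment at which its call begins. There is no depth.
- job.hand_in(): hands the job in, once; it reports no verdict.
Trained networks look in the newest picture that a camera, given by its name, has taken for a name from the list of things; names that differ only in an ending like _2 or _b are one class to them, and where a whole thing is asked for, a point or a joint stands for the part that bears it (a point fixed in the world has none). Each returns a list of dicts, best first, with "confidence" (0 to 1); they miss things now and then, are a little off and sometimes report something else, mostly with a low value. They report only what shows in the picture. A call takes as long as a camera call. They do not tell look-alikes from the thing itself.
- cut_out(target, camera): "region" (400x640 bool, what is visible of it) and "extent" ([left, top, right, bottom] in pixels, round what is visible of it).
The state is a dict: "clock": time; "joint_pos": joint angles; "qvel": joint speeds; "tau": joint torques, N m; "tcp_pos": TCP position; "orientation": TCP orientation; "wrist_force": force on the tool from outside, world axes, zero at the start; "ft_torque": the same for the moment, N m; "finger_gap": finger opening in m.
Only numpy, scipy, OpenCV 4.12 (cv2) and the standard library are available. Lean on these libraries where they do the work, as an engineer would, in place of code of your own. Each camera call takes 0.05 s, during which the arm holds its last target. There are 200 camera calls.

### The job

The small tin pan of nail blanks is standing on the lid of the header box: take it by its arched handle and, without tipping it over, hang it by that handle on both prongs of the iron stand's forked hook and let go. Then lift the box's lid by the bar at its front and hold it open at 40 degrees from shut (give or take 6 degrees) so that I can reach in; the lid drops if released, so finish while you are still holding it there, with the pan left hanging. Leave the two nail headers, the calipers and the crucible where they are.

Things in the scene. Friction and masses are not known exactly. Their poses are not given: they have to be found in the camera images.
- pan_handle (a point): Centre of the straight top bar of the pan's arched handle, on the bar's axis. Round iron bar 10 mm thick, stiff and fixed to the pan (does not swing). The straight top is 112 mm long along this frame's y, 130 mm above the pan's underside, with 75 mm clear between it and the rim; the arch's legs stand at y = +-66 mm. z is up along the pan.
- hook_saddle (a point): Where the axis of a hung handle bar rests: midway between the two prongs of the forked hook, 210 mm above the bench. x points level from the hook's open front back to the stand's uprights, y across the prongs, z up. Prongs: round, 10 mm thick, at y = +-34 mm (58 mm clear between), tops 5 mm below this point; front tips turn up at x = -32 mm, their tops 19 mm above it.
- lid_bar (a point): Centre of the lid's front handle: a level round iron bar 10 mm thick, 120 mm long, parallel to the hinge, held by an arm at each end 50 mm in front of the lid's front edge (45 mm clear gap behind the bar); 94 mm above the bench when shut. Moves with the lid; y along the bar, x (shut) points level from the bar to the box.
- lid_hinge (a point): Middle of the lid's hinge axis, at the back upper edge of the fixed steel box (170 mm deep, 200 wide, 90 high). The axis is this frame's y; the bar lies 220 mm in front of it, 4 mm above. Lid: steel plate 8 mm thick, top 98 mm above the bench when shut, about 0.5 kg, falls shut freely. The frame turns with the lid; shut, x points level from box front to back, z up.
- lid (a joint): Lid angle in rad: 0 shut, growing as the front edge rises; 40 degrees is 0.698.
- header_long: Bystander: blackened steel nail header lying flat, 260 mm long, 42 mm wide at the round head, 19 mm high; origin under its middle, length along x.
- header_short: Bystander: the same kind of header, 200 mm long; origin under its middle, length along x.
- calipers: Bystander: brass calipers lying flat, about 160 mm long, 50 mm wide, 12 mm high; origin under its middle, length along x.
- crucible: Bystander: squat brown clay crucible, 82 mm across, 65 mm high; origin under its foot.
- pan: The tin pan: round, open, 50 mm high, 100 mm across the foot, 130 mm across the rim, about 0.35 kg, some nail blanks fixed in it. At the start it stands upright on the box's lid. Origin at the centre of its underside, 130 mm below pan_handle; same axes.
- stand: Fixed black slotted iron stand; origin on the bench straight below hook_saddle, same axes. Uprights' front face at x = +72 mm, top 235 mm above the bench; the prongs climb gently back to them. Nothing stands above or in front of the hook: bring the handle bar in along x from the front, above the tips, the prongs passing between bar and pan rim and inside the arch's legs, then lower it.
Mind the look-alikes: they are no part of the job. What is shaped like the stand but pink or yellow is not meant. Leave any red look-alike of the pan alone.

How it is judged:
By the outcome, as a careful person would: the job done as asked, in the order asked, and still so for the second after the job is handed in, while the arm keeps its last pose, push and grip.
It also fails if it takes over 64 s, if anything falls off the work surface, if the arm or the gripper's body presses on something with over 40 N, if the wrist force passes 120 N, or if a joint passes its speed limit or range.

## Working session

There is one attempt and no reset: what is moved stays moved. The work goes in short steps, Python scripts to look and compute and a tool call to move; the robot and the scene stay as the last step left them, time stands still between calls to the robot, and variables do not carry over. Pictures are saved under pics/ and viewed, about 8 in all and at most 12, crops included, and the job is handed in when it is done.

Besides the shell and the picture viewer there is one more tool, called after "Request:" as name(argument=value, ...), one argument or row to a line, values as JSON. servo_tool: Moves the arm, as the interface text tells. Its arguments: {"type":"object","properties":{"deltas":{"type":"array"},"newtons":{"type":"number"}},"required":["deltas"]}

```bash
mkdir -p pics; ls; cat > h.py <<'E'
import numpy as np, cv2
from workcell import env, read_camera, job, cut_out
def cam(n): 
    r=read_camera(n); return r['img'],np.array(r['intrinsics']),np.array(r['extrinsics'])
def proj(K,T,p):
    p=np.atleast_2d(p); c=(p-T[:3,3])@T[:3,:3]; q=c@K.T; return q[:,:2]/q[:,2:]
def onplane(K,T,uv,z):
    uv=np.atleast_2d(uv).astype(float); d=np.c_[uv,np.ones(len(uv))]@np.linalg.inv(K).T@T[:3,:3].T
    o=T[:3,3]; return o+d*((z-o[2])/d[:,2])[:,None]
E
python3 - <<'E'
from h import *
for n in ['side','top']:
    im,K,T=cam(n); cv2.imwrite(f'pics/{n}0.png',im[:,:,::-1]); print(n,K.round(1).tolist(),T.round(4).tolist())
    for t in ['pan','stand','lid_hinge','lid_bar','pan_handle','crucible','header_long','header_short','calipers']:
        for r in cut_out(t,n): print(n,t,round(r['confidence'],2),r['extent'],int(r['region'].sum()))
E
```

```text
pics
side [[473.9, 0.0, 314.9], [0.0, 473.9, 193.2], [0.0, 0.0, 1.0]] [[-0.7157, -0.5161, 0.4706, -0.1439], [-0.6984, 0.5212, -0.4905, 0.6912], [0.0079, -0.6797, -0.7335, 1.1827], [0.0, 0.0, 0.0, 1.0]]
side pan 0.98 [315.3, 128.1, 361.5, 170.5] 1285
side pan 0.24 [394.1, 145.0, 401.5, 152.3] 36
side stand 0.75 [223.5, 174.7, 297.3, 276.2] 3672
side stand 0.69 [136.0, 163.8, 219.1, 264.0] 3596
side stand 0.64 [252.0, 261.8, 334.0, 376.2] 4630
side lid_hinge 0.63 [301.5, 133.6, 370.2, 192.8] 1392
side lid_bar 0.86 [299.0, 133.5, 371.6, 182.4] 1244
side lid_bar 0.68 [393.0, 145.5, 400.6, 154.1] 38
side pan_handle 0.61 [318.1, 126.6, 362.6, 168.4] 1368
side crucible 0.85 [256.9, 167.5, 279.5, 193.7] 513
side header_long 0.91 [171.9, 303.4, 243.2, 375.4] 959
side header_long 0.27 [222.7, 174.7, 301.4, 277.8] 3581
side header_short 0.45 [394.2, 144.9, 400.9, 150.8] 50
side calipers 0.82 [311.5, 236.5, 355.6, 269.0] 539
top [[418.7, 0.0, 314.5], [0.0, 418.7, 193.0], [0.0, 0.0, 1.0]] [[0.0201, -0.9939, 0.1087, 0.3948], [-0.9997, -0.0184, 0.0169, -0.0134], [-0.0148, -0.109, -0.9939, 1.3474], [0.0, 0.0, 0.0, 1.0]]
top pan 0.9 [378.9, 237.4, 431.2, 283.4] 1451
top pan 0.81 [364.6, 139.9, 409.4, 186.7] 1583
top pan 0.27 [294.8, 210.4, 312.6, 263.1] 516
top stand 0.7 [187.3, 66.5, 245.5, 141.7] 3091
top stand 0.7 [347.1, 128.3, 419.7, 216.2] 2638
top stand 0.65 [182.0, 240.9, 244.4, 299.9] 2662
top lid_hinge 0.69 [346.3, 132.5, 425.8, 216.7] 2427
top lid_bar 0.8 [347.0, 131.3, 420.4, 217.2] 2448
top pan_handle 0.92 [383.6, 233.7, 426.1, 279.3] 1425
top pan_handle 0.29 [363.4, 139.9, 409.6, 188.7] 1551
top crucible 0.86 [307.0, 116.7, 330.8, 142.6] 515
top header_long 0.81 [161.4, 175.3, 175.0, 259.7] 564
top calipers 0.93 [298.1, 210.8, 313.1, 260.8] 265
top calipers 0.36 [305.6, 114.0, 330.6, 144.1] 488
```

```bash
python3 - <<'E'
import cv2
a=cv2.imread('pics/top0.png')[50:320,140:460]; cv2.imwrite('pics/a.png',cv2.resize(a,None,fx=2.2,fy=2.2,interpolation=cv2.INTER_CUBIC))
a=cv2.imread('pics/side0.png')[100:390,120:420]; cv2.imwrite('pics/b.png',cv2.resize(a,None,fx=2,fy=2,interpolation=cv2.INTER_CUBIC))
E
```

```text
(no output)
```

View pics/a.png

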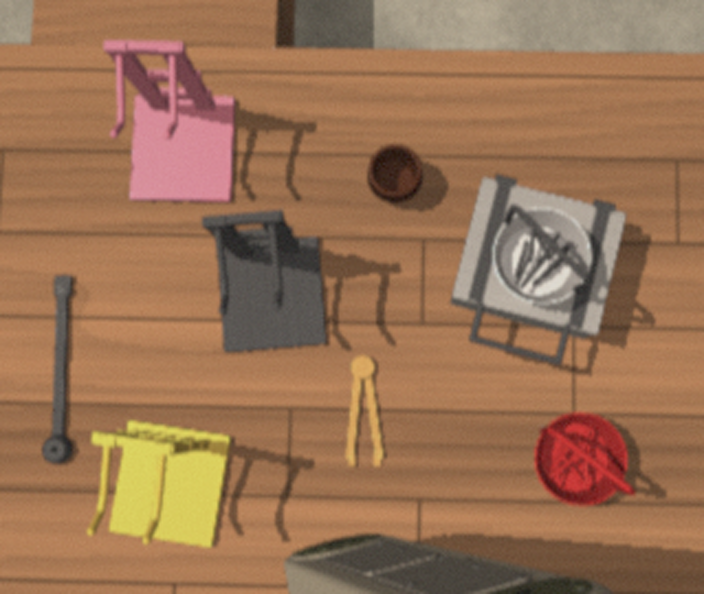

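View pics/b.png

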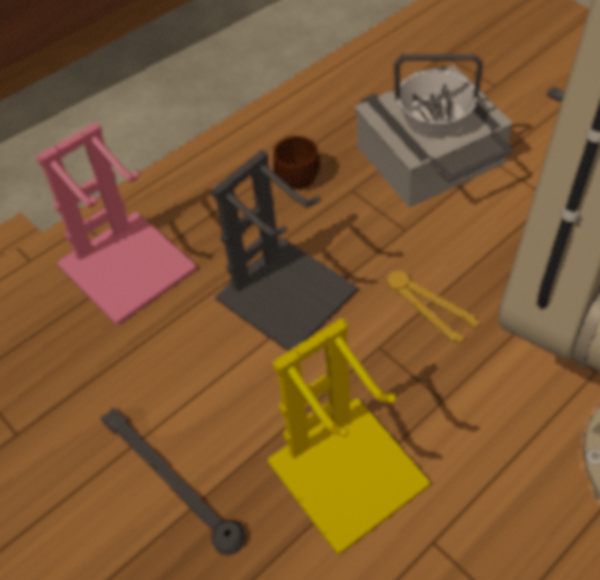

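Top view (crop at 2.2x, offset 140,50) shows the box with the tin pan at about (545,255), the black stand at about (265,280), the pink and yellow decoys, the red pan and the crucible. The side view shows the same layout. The next view is a zoomed montage for exact points.

```bash
python3 - <<'E'
import cv2,numpy as np
t=cv2.imread('pics/top0.png');s=cv2.imread('pics/side0.png')
def c(i,x,y):
    a=cv2.resize(i[y:y+75,x:x+100],(400,300),interpolation=cv2.INTER_CUBIC)
    a=cv2.convertScaleAbs(a,alpha=1.5,beta=15)
    for k in range(0,100,10):
        cv2.line(a,(k*4,0),(k*4,4 if k%50 else 12),(255,255,0),1); cv2.line(a,(0,k*4),(4 if k%50 else 12,k*4),(255,255,0),1)
    return a
m=np.vstack([np.hstack([c(t,340,125),c(s,290,120)]),np.hstack([c(t,215,140),c(s,215,170)])])
cv2.imwrite('pics/m.png',m)
E
```

```text
(no output)
```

View pics/m.png

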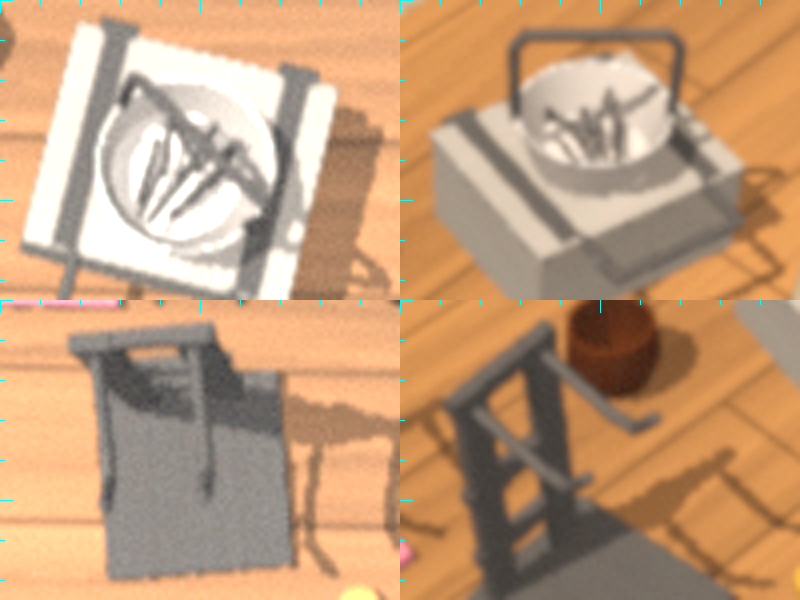

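```bash
cat > fit.py <<'E'
from h import *
from scipy.optimize import least_squares
C={n:cam(n)[1:] for n in('top','side')}
def R(a): return np.array([[np.cos(a),-np.sin(a),0],[np.sin(a),np.cos(a),0],[0,0,1]])
def fit(name,obs,x0,use=('top','side')):
    obs=[o for o in obs if o[0] in use]
    def w(p): return lambda l: R(p[2])@np.array(l)+[p[0],p[1],0]
    f=lambda p: np.concatenate([proj(*C[n],w(p)(l))[0]-uv for n,l,uv in obs])
    r=least_squares(f,x0); print(name,r.x.round(4),np.degrees(r.x[2]).round(1)); print(r.fun.reshape(-1,2).round(1).tolist()); return r.x
m=lambda x,y,ox,oy:np.array([x/4+ox,y/4+oy])
T=lambda x,y:m(x,y,340,125); S=lambda x,y:m(x-400,y,290,120)
T2=lambda x,y:m(x,y-300,215,140); S2=lambda x,y:m(x-400,y-300,215,170)
a=lambda x,y:np.array([x/2.2+140,y/2.2+50]); b=lambda x,y:np.array([x/2+120,y/2+100])
if __name__=='__main__':
    fit('pan handle',[('top',(0,.064,.226),T(131,80)),('top',(0,-.064,.226),T(266,198)),('side',(0,.064,.226),S(517,36)),('side',(0,-.064,.226),S(680,38)),('top',(0,0,.148),T(187.5,169))],[.4,-.15,.7])
    # hinge frame
    B=[('top',(0,.1,.098),T(83,22)),('top',(0,-.1,.098),T(337,88)),('top',(-.17,.1,.098),T(22,245)),
       ('top',(-.22,.06,.094),a(472,340)),('top',(-.22,-.06,.094),a(562,362)),('side',(-.17,.1,.098),S(543,255)),('side',(0,.1,.098),S(433,133)),('side',(-.17,-.1,.098),S(743,170)),('side',(-.22,.06,.094),S(617,278))]
    for u in (('top',),('top','side')): fit('hinge',B,[.45,-.2,0],u)
    G=[('top',(-.032,.034,.226),T2(107,503)),('top',(-.032,-.034,.226),T2(208,492)),('side',(-.032,.034,.226),S2(583,482)),('side',(-.032,-.034,.226),S2(655,422))]
    fit('stand',G,[.4,.1,0]); fit('stand',G,[.4,.1,0],('top',))
E
python3 fit.py
```

```text
pan handle [ 0.6086 -0.1983 -0.741 ] -42.5
[[0.3, -0.0], [1.5, 2.5], [-0.8, 0.7], [-1.0, -1.0], [-0.9, -1.3]]
hinge [ 0.6995 -0.2241 -0.2311] -13.2
[[-0.8, 1.0], [-0.0, 0.3], [1.0, -1.1], [0.8, 0.0], [-1.0, -0.1]]
hinge [ 0.6988 -0.2241 -0.2356] -13.5
[[-0.8, 1.0], [-0.0, 0.7], [0.8, -1.1], [0.5, 0.1], [-1.3, 0.2], [-0.3, -0.1], [-0.2, -0.3], [-0.0, -1.5], [0.5, -0.0]]
stand [0.5538 0.174  0.103 ] 5.9
[[-0.8, 0.5], [-1.0, 1.1], [0.5, -1.6], [-0.4, -1.5]]
stand [0.5559 0.1724 0.1277] 7.3
[[0.1, -0.0], [-0.1, 0.0]]
```

```bash
python3 - <<'E'
from fit import *
from scipy.spatial.transform import Rotation as Ro
s=env.get_state(); q=s['orientation']; M=Ro.from_quat(np.r_[q[1:],q[0]]).as_matrix(); print(s['clock'],s['tcp_pos'],M.round(3).tolist(),s['finger_gap'])
print(onplane(*C['top'],[a(92,437),a(172,440),a(95,530),a(150,540)],.23).round(3))
G=[('top',(-.032,.034,.226),T2(107,503)),('top',(-.032,-.034,.226),T2(208,492)),('side',(-.032,.034,.226),S2(583,482)),('side',(-.032,-.034,.226),S2(655,422)),
('top',(.072,.034,.225),T2(97,358)),('top',(.072,-.034,.225),T2(193,350)),('side',(.072,.034,.225),S2(480,405)),('side',(.072,-.034,.225),S2(545,350))]
fit('stand',G,[.4,.1,0])
E
```

```text
1.2 [ 0.20780271 -0.53615689  0.30393788] [[0.932, 0.361, 0.0], [0.361, -0.932, -0.0], [-0.0, 0.0, -1.0]] 0.08548286933952325
[[0.362 0.355 0.23 ]
 [0.36  0.258 0.23 ]
 [0.252 0.346 0.23 ]
 [0.241 0.279 0.23 ]]
stand [0.5523 0.1736 0.0965] 5.5
[[-0.7, 0.9], [-0.9, 1.7], [0.9, -1.4], [0.1, -1.2], [-0.3, -0.5], [0.5, -0.4], [-1.2, -0.2], [-0.1, -0.3]]
```

Request:
servo_tool(
  deltas=[
    {"dx":25,"dy":21,"dz":6,"rz":0.029},
    {"dx":25,"dy":21,"dz":6,"rz":0.029},
    {"dx":25,"dy":21,"dz":6,"rz":0.029},
    {"dx":25,"dy":21,"dz":6,"rz":0.029},
    {"dx":25,"dy":21,"dz":6,"rz":0.029},
    {"dx":25,"dy":21,"dz":6,"rz":0.029},
    {"dx":25,"dy":21,"dz":6,"rz":0.029},
    {"dx":25,"dy":21,"dz":6,"rz":0.029},
  ],
)

```text
invalid input at $.deltas[0]: expected keys dx, dy, dz, rx, ry, rz, fingers
```

Request:
servo_tool(
  deltas=[
    {"dx":25,"dy":21,"dz":6,"rz":0.029},
    {"dx":25,"dy":21,"dz":6,"rz":0.029},
    {"dx":25,"dy":21,"dz":6,"rz":0.029},
    {"dx":25,"dy":21,"dz":6,"rz":0.029},
    {"dx":25,"dy":21,"dz":6,"rz":0.029},
    {"dx":25,"dy":21,"dz":6,"rz":0.029},
    {"dx":25,"dy":21,"dz":6,"rz":0.029},
    {"dx":25,"dy":21,"dz":6,"rz":0.029},
  ],
)

```text
invalid input at $.deltas[0]: expected keys dx, dy, dz, rx, ry, rz, fingers
```

```bash
python3 - <<'E'
from h import *
L=[]
for n,(x,y) in dict(side=(280,80),top=(330,110)).items():
    im,K,T=cam(n); o=im[y:y+110,x:x+110,::-1]; L.append(cv2.convertScaleAbs(cv2.resize(o,(396,396),interpolation=cv2.INTER_CUBIC),alpha=1.4))
cv2.imwrite('pics/g.png',np.hstack(L)); print(env.get_state()['tcp_pos'])
E
```

```text
[ 0.20781657 -0.53615779  0.30391131]
```

View pics/g.png

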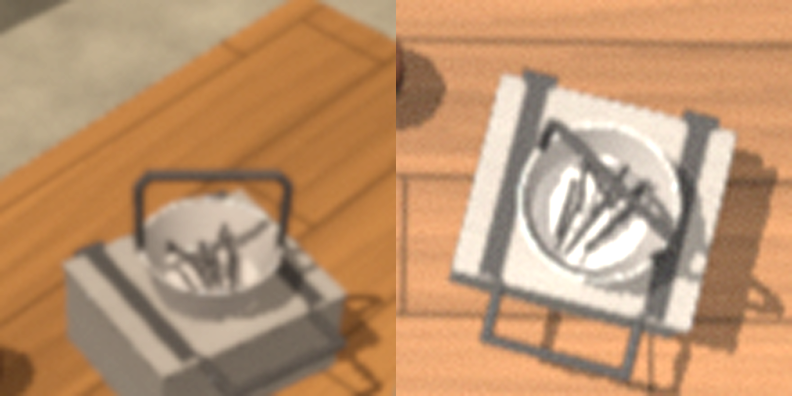

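The arm did not move, because every row needs all seven keys. The picture therefore shows the untouched scene: pan on the box, handle running diagonally, and the bar's other corner in the top view near (670,235). I'll resend with full rows.

Request:
servo_tool(
  deltas=[
    {"dx":25,"dy":21,"dz":6,"rx":0,"ry":0,"rz":0.029,"fingers":-1},
    {"dx":25,"dy":21,"dz":6,"rx":0,"ry":0,"rz":0.029,"fingers":-1},
    {"dx":25,"dy":21,"dz":6,"rx":0,"ry":0,"rz":0.029,"fingers":-1},
    {"dx":25,"dy":21,"dz":6,"rx":0,"ry":0,"rz":0.029,"fingers":-1},
    {"dx":25,"dy":21,"dz":6,"rx":0,"ry":0,"rz":0.029,"fingers":-1},
    {"dx":25,"dy":21,"dz":6,"rx":0,"ry":0,"rz":0.029,"fingers":-1},
    {"dx":25,"dy":21,"dz":6,"rx":0,"ry":0,"rz":0.029,"fingers":-1},
    {"dx":25,"dy":21,"dz":6,"rx":0,"ry":0,"rz":0.029,"fingers":-1},
  ],
)

```text
clock: 2.1
tcp_pos: [0.4087, -0.3672, 0.3523]
orientation: [0.0, 0.955, 0.297, 0.0]
wrist_force: [0.6, -0.6, -0.3]
finger_gap: 0.0854
```

Request:
servo_tool(
  deltas=[
    {"dx":25,"dy":21,"dz":6,"rx":0,"ry":0,"rz":0.029,"fingers":-1},
    {"dx":25,"dy":21,"dz":6,"rx":0,"ry":0,"rz":0.029,"fingers":-1},
    {"dx":25,"dy":21,"dz":6,"rx":0,"ry":0,"rz":0.029,"fingers":-1},
    {"dx":25,"dy":21,"dz":6,"rx":0,"ry":0,"rz":0.029,"fingers":-1},
    {"dx":25,"dy":21,"dz":6,"rx":0,"ry":0,"rz":0.029,"fingers":-1},
    {"dx":25,"dy":21,"dz":6,"rx":0,"ry":0,"rz":0.029,"fingers":-1},
    {"dx":25,"dy":21,"dz":6,"rx":0,"ry":0,"rz":0.029,"fingers":-1},
    {"dx":25,"dy":21,"dz":6,"rx":0,"ry":0,"rz":0.029,"fingers":-1},
  ],
)

```text
clock: 2.9
tcp_pos: [0.6087, -0.1991, 0.4002]
orientation: [0.0, 0.914, 0.406, 0.0]
wrist_force: [0.4, 0.0, -0.5]
finger_gap: 0.0852
```

```bash
python3 - <<'E'
from h import *
L=[]
for n,(x,y) in dict(side=(280,80),top=(330,110)).items():
    im,K,T=cam(n); o=im[y:y+110,x:x+110,::-1]; L.append(cv2.convertScaleAbs(cv2.resize(o,(396,396),interpolation=cv2.INTER_CUBIC),alpha=1.4))
s=env.get_state()
cv2.imwrite('pics/g2.png',np.hstack(L)); print(s['tcp_pos'],s['orientation'],s['joint_pos'])
E
```

```text
[ 0.61034799 -0.19754379  0.3998799 ] [1.09668788e-04 9.13386319e-01 4.07093160e-01 7.61077393e-04] [-4.38406938e-01  4.56743315e-01  4.90598365e-01  1.60348970e+00
  1.00775293e-03  1.86464742e+00]
```

View pics/g2.png

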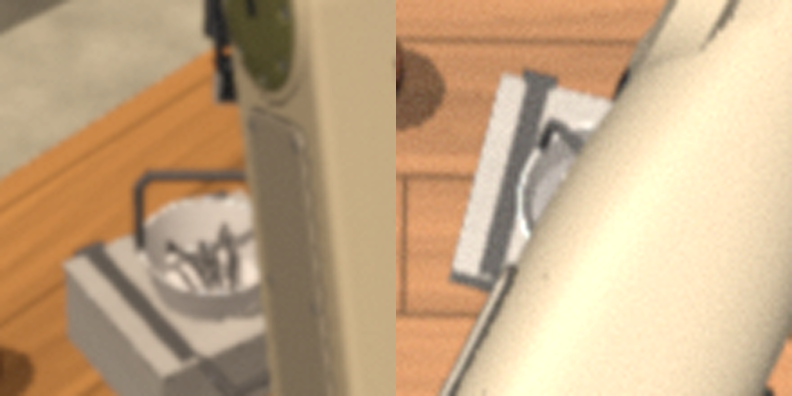

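The arm now hides the handle. The fingers sit beside it as computed, so I descend and close.

Request:
servo_tool(
  deltas=[
    {"dx":0,"dy":0,"dz":-20,"rx":0,"ry":0,"rz":0,"fingers":-1},
    {"dx":0,"dy":0,"dz":-20,"rx":0,"ry":0,"rz":0,"fingers":-1},
    {"dx":0,"dy":0,"dz":-20,"rx":0,"ry":0,"rz":0,"fingers":-1},
    {"dx":0,"dy":0,"dz":-20,"rx":0,"ry":0,"rz":0,"fingers":-1},
    {"dx":0,"dy":0,"dz":-15,"rx":0,"ry":0,"rz":0,"fingers":-1},
    {"dx":0,"dy":0,"dz":-12,"rx":0,"ry":0,"rz":0,"fingers":-1},
    {"dx":0,"dy":0,"dz":-10,"rx":0,"ry":0,"rz":0,"fingers":-1},
    {"dx":0,"dy":0,"dz":0,"rx":0,"ry":0,"rz":0,"fingers":-0.5},
  ],
  newtons=60,
)

```text
clock: 3.8
tcp_pos: [0.6071, -0.2002, 0.2814]
orientation: [-0.001, 0.914, 0.405, -0.001]
wrist_force: [-1.1, 0.7, 0.2]
finger_gap: 0.073
```

Request:
servo_tool(
  deltas=[
    {"dx":0,"dy":0,"dz":0,"rx":0,"ry":0,"rz":0,"fingers":0},
    {"dx":0,"dy":0,"dz":0,"rx":0,"ry":0,"rz":0,"fingers":0.4},
    {"dx":0,"dy":0,"dz":0,"rx":0,"ry":0,"rz":0,"fingers":0.6},
    {"dx":0,"dy":0,"dz":0,"rx":0,"ry":0,"rz":0,"fingers":0.8},
    {"dx":0,"dy":0,"dz":0,"rx":0,"ry":0,"rz":0,"fingers":1},
    {"dx":0,"dy":0,"dz":0,"rx":0,"ry":0,"rz":0,"fingers":1},
    {"dx":0,"dy":0,"dz":0,"rx":0,"ry":0,"rz":0,"fingers":1},
    {"dx":0,"dy":0,"dz":0,"rx":0,"ry":0,"rz":0,"fingers":1},
  ],
)

```text
clock: 4.6
tcp_pos: [0.6082, -0.2004, 0.2835]
orientation: [0.001, 0.914, 0.405, 0.0]
wrist_force: [0.5, -1.0, 2.3]
finger_gap: 0.0076
```

Request:
servo_tool(
  deltas=[
    {"dx":0,"dy":0,"dz":4,"rx":0,"ry":0,"rz":0,"fingers":1},
    {"dx":0,"dy":0,"dz":8,"rx":0,"ry":0,"rz":0,"fingers":1},
    {"dx":0,"dy":0,"dz":12,"rx":0,"ry":0,"rz":0,"fingers":1},
    {"dx":0,"dy":0,"dz":14,"rx":0,"ry":0,"rz":0,"fingers":1},
    {"dx":0,"dy":0,"dz":12,"rx":0,"ry":0,"rz":0,"fingers":1},
    {"dx":0,"dy":0,"dz":8,"rx":0,"ry":0,"rz":0,"fingers":1},
    {"dx":0,"dy":0,"dz":4,"rx":0,"ry":0,"rz":0,"fingers":1},
    {"dx":0,"dy":0,"dz":0,"rx":0,"ry":0,"rz":0,"fingers":1},
  ],
)

```text
clock: 5.4
tcp_pos: [0.608, -0.2002, 0.3456]
orientation: [0.0, 0.914, 0.405, 0.0]
wrist_force: [0.2, 0.0, -4.0]
finger_gap: 0.0078
```

```bash
python3 - <<'E'
from h import *
im,K,T=cam('side'); o=im[50:200,230:430,::-1]; cv2.imwrite('pics/l.png',cv2.convertScaleAbs(cv2.resize(o,(800,600),interpolation=cv2.INTER_CUBIC),alpha=1.4))
s=env.get_state(); print(s['tcp_pos'],s['wrist_force'],s['ft_torque'],s['finger_gap'])
E
```

```text
[ 0.60785154 -0.20015285  0.34488815] [-0.15147104 -0.37352785 -3.64938421] [-0.04033127  0.01827033 -0.06629245] 0.008065622751056734
```

View pics/l.png

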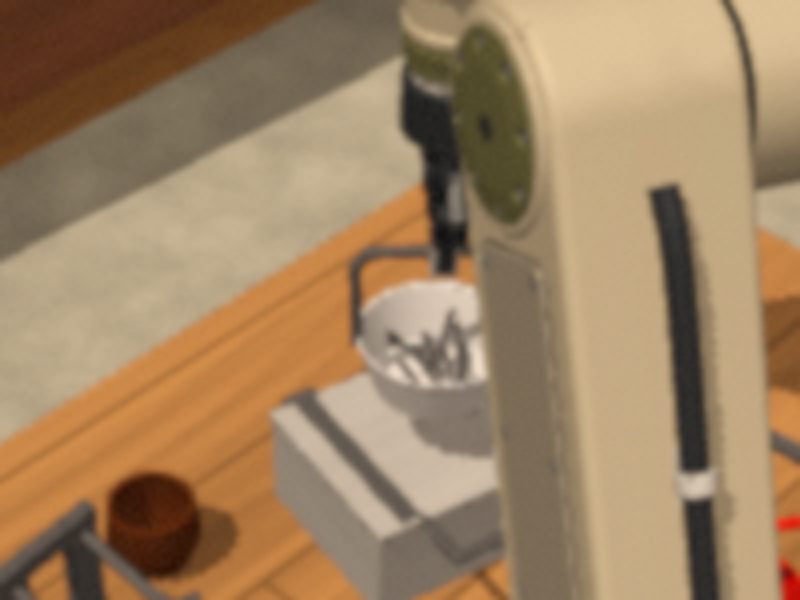

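Request:
servo_tool(
  deltas=[
    {"dx":-4.8,"dy":10,"dz":1.5,"rx":0,"ry":0,"rz":0.023,"fingers":1},
    {"dx":-4.8,"dy":10,"dz":1.5,"rx":0,"ry":0,"rz":0.023,"fingers":1},
    {"dx":-9.7,"dy":20,"dz":3,"rx":0,"ry":0,"rz":0.0465,"fingers":1},
    {"dx":-9.7,"dy":20,"dz":3,"rx":0,"ry":0,"rz":0.0465,"fingers":1},
    {"dx":-9.7,"dy":20,"dz":3,"rx":0,"ry":0,"rz":0.0465,"fingers":1},
    {"dx":-9.7,"dy":20,"dz":3,"rx":0,"ry":0,"rz":0.0465,"fingers":1},
    {"dx":-9.7,"dy":20,"dz":3,"rx":0,"ry":0,"rz":0.0465,"fingers":1},
    {"dx":-9.7,"dy":20,"dz":3,"rx":0,"ry":0,"rz":0.0465,"fingers":1},
  ],
)

```text
clock: 6.25
tcp_pos: [0.5388, -0.0584, 0.3661]
orientation: [-0.0, 0.836, 0.549, 0.0]
wrist_force: [-0.6, 0.5, -2.3]
finger_gap: 0.0079
```

Request:
servo_tool(
  deltas=[
    {"dx":-9.7,"dy":20,"dz":3,"rx":0,"ry":0,"rz":0.0465,"fingers":1},
    {"dx":-9.7,"dy":20,"dz":3,"rx":0,"ry":0,"rz":0.0465,"fingers":1},
    {"dx":-9.7,"dy":20,"dz":3,"rx":0,"ry":0,"rz":0.0465,"fingers":1},
    {"dx":-9.7,"dy":20,"dz":3,"rx":0,"ry":0,"rz":0.0465,"fingers":1},
    {"dx":-9.7,"dy":20,"dz":3,"rx":0,"ry":0,"rz":0.0465,"fingers":1},
    {"dx":-9.7,"dy":20,"dz":3,"rx":0,"ry":0,"rz":0.0465,"fingers":1},
    {"dx":-9.7,"dy":20,"dz":3,"rx":0,"ry":0,"rz":0.0465,"fingers":1},
    {"dx":-9.7,"dy":20,"dz":3,"rx":0,"ry":0,"rz":0.0465,"fingers":1},
  ],
)

```text
clock: 7.05
tcp_pos: [0.4609, 0.1012, 0.3902]
orientation: [-0.0, 0.72, 0.694, 0.0]
wrist_force: [0.7, 1.2, -3.1]
finger_gap: 0.0079
```

Request:
servo_tool(
  deltas=[
    {"dx":-9.7,"dy":20,"dz":3,"rx":0,"ry":0,"rz":0.0465,"fingers":1},
    {"dx":-9.7,"dy":20,"dz":3,"rx":0,"ry":0,"rz":0.0465,"fingers":1},
    {"dx":-4.8,"dy":10,"dz":1.5,"rx":0,"ry":0,"rz":0.023,"fingers":1},
    {"dx":-4.8,"dy":10,"dz":1.5,"rx":0,"ry":0,"rz":0.023,"fingers":1},
    {"dx":0,"dy":0,"dz":0,"rx":0,"ry":0,"rz":0,"fingers":1},
    {"dx":0,"dy":0,"dz":0,"rx":0,"ry":0,"rz":0,"fingers":1},
    {"dx":0,"dy":0,"dz":0,"rx":0,"ry":0,"rz":0,"fingers":1},
    {"dx":0,"dy":0,"dz":0,"rx":0,"ry":0,"rz":0,"fingers":1},
  ],
)

```text
clock: 7.85
tcp_pos: [0.4338, 0.1592, 0.3987]
orientation: [-0.0, 0.672, 0.741, -0.0]
wrist_force: [1.0, 0.1, -3.1]
finger_gap: 0.0075
```

```bash
python3 - <<'E'
from h import *
im,K,T=cam('side'); o=im[120:300,180:420,::-1]; cv2.imwrite('pics/e.png',cv2.convertScaleAbs(cv2.resize(o,(800,600),interpolation=cv2.INTER_CUBIC),alpha=1.4))
s=env.get_state(); print(s['tcp_pos'],s['orientation'],s['wrist_force'],s['ft_torque'],s['finger_gap'])
E
```

```text
[0.43374755 0.15929834 0.3987117 ] [-1.69075562e-05  6.71706866e-01  7.40817028e-01 -1.30373955e-04] [ 0.72952761  0.17890212 -3.95751882] [ 0.00370837  0.03659575 -0.03140979] 0.007485790436368336
```

View pics/e.png

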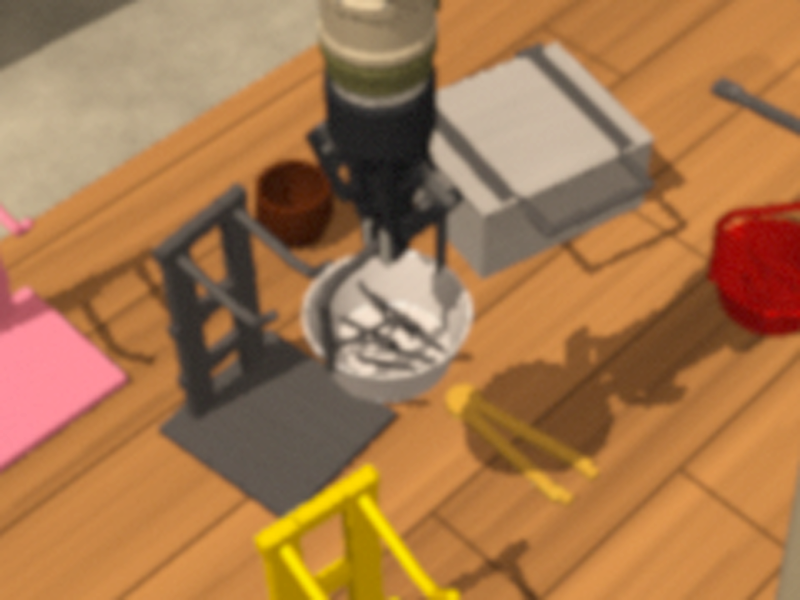

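The pan is held upright in front of the black stand. The left handle corner is at about (333,275), the right leg at about (440,240), and the prong tips at (325,268) and (272,320). I check the bar's centring against the model.

```bash
python3 - <<'E'
from fit import *
K,Tm=C['side']; c=lambda uv:(np.array(uv)-[180,120])*10/3
yaw=np.radians(5.6)
for z in (.340,.345,.35):
  for l in [(0,.061,z),(0,-.061,z),(0,.066,z-.06),(0,-.066,z-.06),(0,0,z),(0,0,z-.08)]:
    print(np.round(l,3),c(proj(K,Tm,R(yaw)@np.array(l)+[.4337,.1593,0])[0]).round(0),end=' ')
  print()
for l in [(-.032,.034,.229),(-.032,-.034,.229),(.06,.034,.21),(.06,-.034,.21)]: print('prong',l,c(proj(K,Tm,R(.1)@np.array(l)+[.553,.1737,0])[0]).round(0))
E
```

```text
[0.    0.061 0.34 ] [327. 289.] [ 0.    -0.061  0.34 ] [436. 194.] [0.    0.066 0.28 ] [327. 347.] [ 0.    -0.066  0.28 ] [440. 245.] [0.   0.   0.34] [383. 240.] [0.   0.   0.26] [385. 312.] 
[0.    0.061 0.345] [327. 285.] [ 0.    -0.061  0.345] [436. 189.] [0.    0.066 0.285] [326. 343.] [ 0.    -0.066  0.285] [440. 240.] [0.    0.    0.345] [383. 236.] [0.    0.    0.265] [385. 307.] 
[0.    0.061 0.35 ] [327. 280.] [ 0.    -0.061  0.35 ] [436. 185.] [0.    0.066 0.29 ] [326. 338.] [ 0.    -0.066  0.29 ] [440. 236.] [0.   0.   0.35] [383. 231.] [0.   0.   0.27] [385. 303.] 
prong (-0.032, 0.034, 0.229) [271. 311.]
prong (-0.032, -0.034, 0.229) [329. 261.]
prong (0.06, 0.034, 0.21) [191. 272.]
prong (0.06, -0.034, 0.21) [248. 226.]
```

Request:
servo_tool(
  deltas=[
    {"dx":0,"dy":0,"dz":-7,"rx":0,"ry":0,"rz":0,"fingers":1},
    {"dx":0,"dy":0,"dz":-14,"rx":0,"ry":0,"rz":0,"fingers":1},
    {"dx":0,"dy":0,"dz":-16,"rx":0,"ry":0,"rz":0,"fingers":1},
    {"dx":0,"dy":0,"dz":-16,"rx":0,"ry":0,"rz":0,"fingers":1},
    {"dx":0,"dy":0,"dz":-16,"rx":0,"ry":0,"rz":0,"fingers":1},
    {"dx":0,"dy":0,"dz":-14,"rx":0,"ry":0,"rz":0,"fingers":1},
    {"dx":0,"dy":0,"dz":-9,"rx":0,"ry":0,"rz":0,"fingers":1},
    {"dx":0,"dy":0,"dz":0,"rx":0,"ry":0,"rz":0,"fingers":1},
  ],
)

```text
clock: 8.8
tcp_pos: [0.4327, 0.1596, 0.3054]
orientation: [-0.001, 0.671, 0.741, -0.001]
wrist_force: [0.2, 0.7, -2.9]
finger_gap: 0.0078
```

Request:
servo_tool(
  deltas=[
    {"dx":5,"dy":0.6,"dz":0,"rx":0,"ry":0,"rz":0,"fingers":1},
    {"dx":10,"dy":1.2,"dz":0,"rx":0,"ry":0,"rz":0,"fingers":1},
    {"dx":10,"dy":1.2,"dz":0,"rx":0,"ry":0,"rz":0,"fingers":1},
    {"dx":10,"dy":1.2,"dz":0,"rx":0,"ry":0,"rz":0,"fingers":1},
    {"dx":10,"dy":1.2,"dz":0,"rx":0,"ry":0,"rz":0,"fingers":1},
    {"dx":10,"dy":1.2,"dz":0,"rx":0,"ry":0,"rz":0,"fingers":1},
    {"dx":10,"dy":1.2,"dz":0,"rx":0,"ry":0,"rz":0,"fingers":1},
    {"dx":10,"dy":1.2,"dz":0,"rx":0,"ry":0,"rz":0,"fingers":1},
  ],
)

```text
clock: 9.6
tcp_pos: [0.5093, 0.1689, 0.3068]
orientation: [-0.0, 0.671, 0.741, -0.0]
wrist_force: [-0.2, -0.2, -4.1]
finger_gap: 0.0076
```

Request:
servo_tool(
  deltas=[
    {"dx":10,"dy":1.2,"dz":0,"rx":0,"ry":0,"rz":0,"fingers":1},
    {"dx":10,"dy":1.2,"dz":0,"rx":0,"ry":0,"rz":0,"fingers":1},
    {"dx":10,"dy":1.2,"dz":0,"rx":0,"ry":0,"rz":0,"fingers":1},
    {"dx":8,"dy":1.1,"dz":0,"rx":0,"ry":0,"rz":0,"fingers":1},
    {"dx":6,"dy":0.7,"dz":0,"rx":0,"ry":0,"rz":0,"fingers":1},
    {"dx":0,"dy":0,"dz":0,"rx":0,"ry":0,"rz":0,"fingers":1},
    {"dx":0,"dy":0,"dz":0,"rx":0,"ry":0,"rz":0,"fingers":1},
  ],
)

```text
clock: 10.3
tcp_pos: [0.5523, 0.1742, 0.3068]
orientation: [-0.0, 0.671, 0.741, -0.0]
wrist_force: [0.6, -0.4, -3.1]
finger_gap: 0.0075
```

```bash
python3 - <<'E'
from h import *
L=[]
im,K,T=cam('side'); o=im[140:260,200:360,::-1]; L.append(cv2.resize(o,(533,400),interpolation=cv2.INTER_CUBIC))
im,K,T=cam('top'); o=im[90:210,215:295,::-1]; L.append(cv2.resize(o,(267,400),interpolation=cv2.INTER_CUBIC))
cv2.imwrite('pics/i.png',cv2.convertScaleAbs(np.hstack(L),alpha=1.6))
s=env.get_state(); print(s['tcp_pos'],s['orientation'],s['wrist_force'],s['ft_torque'],s['finger_gap'])
E
```

```text
[0.55202779 0.17420809 0.30696729] [-8.67034181e-05  6.71234025e-01  7.41245482e-01 -1.09302815e-04] [-0.03301253  0.31483585 -3.80311181] [ 0.00994609 -0.03703361  0.01258417] 0.007700317799351269
```

View pics/i.png

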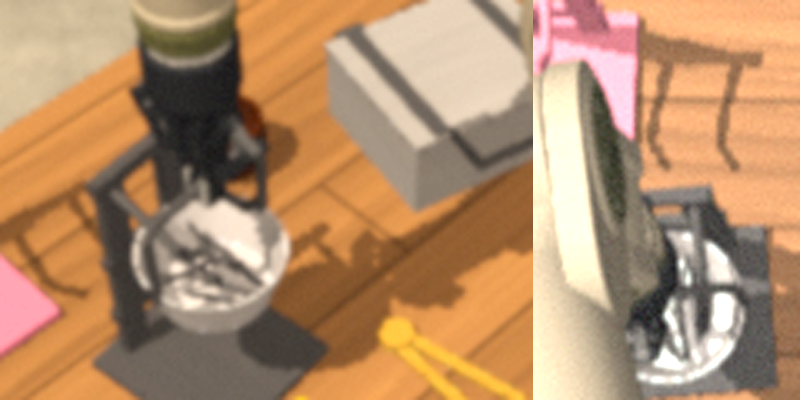

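The bar is over the prongs: the top view shows the right prong inside the arch, and there is no contact force. I lower gently.

Request:
servo_tool(
  deltas=[
    {"dx":0,"dy":0,"dz":-6,"rx":0,"ry":0,"rz":0,"fingers":1},
    {"dx":0,"dy":0,"dz":-6,"rx":0,"ry":0,"rz":0,"fingers":1},
    {"dx":0,"dy":0,"dz":-6,"rx":0,"ry":0,"rz":0,"fingers":1},
    {"dx":0,"dy":0,"dz":-6,"rx":0,"ry":0,"rz":0,"fingers":1},
    {"dx":0,"dy":0,"dz":-5,"rx":0,"ry":0,"rz":0,"fingers":1},
    {"dx":0,"dy":0,"dz":-4,"rx":0,"ry":0,"rz":0,"fingers":1},
    {"dx":0,"dy":0,"dz":-3,"rx":0,"ry":0,"rz":0,"fingers":1},
    {"dx":0,"dy":0,"dz":0,"rx":0,"ry":0,"rz":0,"fingers":1},
  ],
)

```text
clock: 11.2
tcp_pos: [0.5522, 0.1742, 0.2704]
orientation: [-0.0, 0.671, 0.741, -0.0]
wrist_force: [-0.0, -0.7, -2.5]
finger_gap: 0.0076
```

Request:
servo_tool(
  deltas=[
    {"dx":0,"dy":0,"dz":-2,"rx":0,"ry":0,"rz":0,"fingers":1},
    {"dx":0,"dy":0,"dz":-1.5,"rx":0,"ry":0,"rz":0,"fingers":1},
    {"dx":0,"dy":0,"dz":0,"rx":0,"ry":0,"rz":0,"fingers":1},
  ],
)

```text
clock: 11.5
tcp_pos: [0.5524, 0.1742, 0.2673]
orientation: [0.0, 0.671, 0.741, -0.0]
wrist_force: [0.7, -0.3, -3.7]
finger_gap: 0.0076
```

Request:
servo_tool(
  deltas=[
    {"dx":0,"dy":0,"dz":-1,"rx":0,"ry":0,"rz":0,"fingers":1},
    {"dx":0,"dy":0,"dz":-1,"rx":0,"ry":0,"rz":0,"fingers":1},
    {"dx":0,"dy":0,"dz":0,"rx":0,"ry":0,"rz":0,"fingers":1},
  ],
)

```text
clock: 11.8
tcp_pos: [0.5525, 0.1742, 0.2655]
orientation: [0.0, 0.671, 0.741, 0.0]
wrist_force: [-0.5, 0.2, -2.8]
finger_gap: 0.0076
```

Request:
servo_tool(
  deltas=[
    {"dx":0,"dy":0,"dz":-1,"rx":0,"ry":0,"rz":0,"fingers":1},
    {"dx":0,"dy":0,"dz":-1,"rx":0,"ry":0,"rz":0,"fingers":1},
    {"dx":0,"dy":0,"dz":0,"rx":0,"ry":0,"rz":0,"fingers":1},
  ],
)

```text
clock: 12.1
tcp_pos: [0.5525, 0.1742, 0.265]
orientation: [0.001, 0.671, 0.741, 0.001]
wrist_force: [-3.6, -0.6, 5.7]
finger_gap: 0.0073
```

The bar is resting on the prongs (contact force +5.7 N), so I release.

Request:
servo_tool(
  deltas=[
    {"dx":0,"dy":0,"dz":0,"rx":0,"ry":0,"rz":0,"fingers":0.7},
    {"dx":0,"dy":0,"dz":0,"rx":0,"ry":0,"rz":0,"fingers":0.4},
    {"dx":0,"dy":0,"dz":0,"rx":0,"ry":0,"rz":0,"fingers":0.0},
    {"dx":0,"dy":0,"dz":0,"rx":0,"ry":0,"rz":0,"fingers":-0.3},
    {"dx":0,"dy":0,"dz":0,"rx":0,"ry":0,"rz":0,"fingers":-0.3},
    {"dx":0,"dy":0,"dz":0,"rx":0,"ry":0,"rz":0,"fingers":-0.3},
  ],
)

```text
clock: 12.7
tcp_pos: [0.5525, 0.1742, 0.2633]
orientation: [-0.0, 0.671, 0.741, -0.0]
wrist_force: [-0.6, -0.0, -0.1]
finger_gap: 0.0558
```

Request:
servo_tool(
  deltas=[
    {"dx":0,"dy":0,"dz":5,"rx":0,"ry":0,"rz":0,"fingers":-0.3},
    {"dx":0,"dy":0,"dz":10,"rx":0,"ry":0,"rz":0,"fingers":-0.3},
    {"dx":0,"dy":0,"dz":15,"rx":0,"ry":0,"rz":0,"fingers":-0.3},
    {"dx":0,"dy":0,"dz":20,"rx":0,"ry":0,"rz":0,"fingers":-0.3},
    {"dx":0,"dy":0,"dz":25,"rx":0,"ry":0,"rz":0,"fingers":-0.3},
    {"dx":0,"dy":0,"dz":25,"rx":0,"ry":0,"rz":0,"fingers":-0.3},
  ],
)

```text
clock: 13.3
tcp_pos: [0.5523, 0.1742, 0.3652]
orientation: [0.0, 0.671, 0.741, 0.0]
wrist_force: [0.4, 0.5, 0.2]
finger_gap: 0.0554
```

Request:
servo_tool(
  deltas=[
    {"dx":-5,"dy":-25,"dz":0,"rx":0,"ry":0,"rz":-0.024,"fingers":-0.3},
    {"dx":-5,"dy":-25,"dz":0,"rx":0,"ry":0,"rz":-0.024,"fingers":-0.3},
    {"dx":-5,"dy":-25,"dz":0,"rx":0,"ry":0,"rz":-0.024,"fingers":-0.3},
    {"dx":-5,"dy":-25,"dz":0,"rx":0,"ry":0,"rz":-0.024,"fingers":-0.3},
    {"dx":-5,"dy":-25,"dz":0,"rx":0,"ry":0,"rz":-0.024,"fingers":-0.3},
    {"dx":-5,"dy":-25,"dz":0,"rx":0,"ry":0,"rz":-0.024,"fingers":-0.3},
    {"dx":-5,"dy":-25,"dz":0,"rx":0,"ry":0,"rz":-0.024,"fingers":-0.3},
    {"dx":-5,"dy":-25,"dz":0,"rx":0,"ry":0,"rz":-0.024,"fingers":-0.3},
  ],
)

```text
clock: 14.1
tcp_pos: [0.5122, -0.0268, 0.3646]
orientation: [0.001, 0.74, 0.673, 0.0]
wrist_force: [0.1, 0.3, -0.4]
finger_gap: 0.0553
```

```bash
python3 - <<'E'
from h import *
L=[]
im,K,T=cam('side'); o=im[110:260,210:385,::-1]; L.append(cv2.resize(o,(467,400),interpolation=cv2.INTER_CUBIC))
im,K,T=cam('top'); o=im[125:225,340:422,::-1]; L.append(cv2.resize(o,(328,400),interpolation=cv2.INTER_CUBIC))
cv2.imwrite('pics/j.png',cv2.convertScaleAbs(np.hstack(L),alpha=1.5))
s=env.get_state(); print(s['tcp_pos'],s['orientation'])
E
```

```text
[ 0.51214026 -0.02802828  0.364514  ] [8.04101767e-04 7.40493762e-01 6.72062740e-01 1.25024426e-04]
```

View pics/j.png

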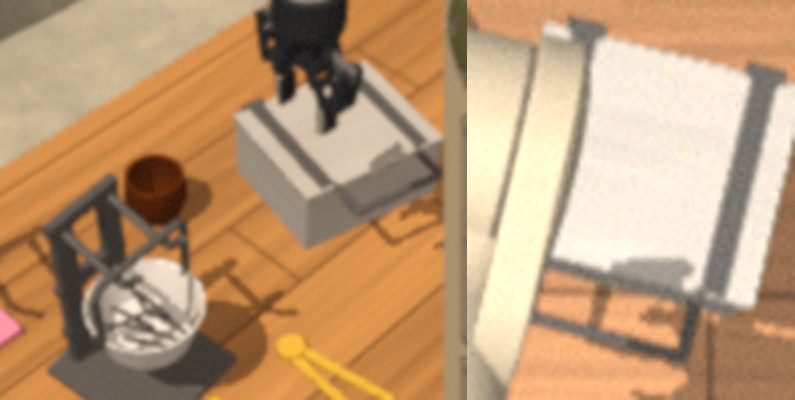

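The pan hangs freely on both prongs and the box has not moved. Lid bar: top-view right corner at (687,358); side-view ends at about (365,212) and (437,178).

```bash
python3 - <<'E'
from fit import *
j=lambda x,y:np.array([(x-467)/4+340,y/4+125]); i=lambda x,y:np.array([x/2.667+210,y/2.667+110])
B=[('top',(0,.1,.098),T(83,22)),('top',(0,-.1,.098),T(337,88)),('top',(-.17,.1,.098),T(22,245)),('top',(-.17,-.1,.098),j(755,310)),
('top',(-.22,.06,.094),a(472,340)),('top',(-.22,-.06,.094),j(687,358)),('side',(-.22,.06,.094),i(365,212)),('side',(-.22,-.06,.094),i(437,178)),('side',(-.17,.1,.098),S(543,255)),('side',(0,.1,.098),S(433,133))]
p=fit('hinge',B,[.7,-.22,-.23])
for an in (0,20,40,41):
    t=np.radians(an); l=np.array([-.22*np.cos(t)+.004*np.sin(t),0,.22*np.sin(t)+.004*np.cos(t)+.09]); print(an,(R(p[2])@l+[p[0],p[1],0]).round(4))
E
```

```text
hinge [ 0.6984 -0.2241 -0.2325] -13.3
[[-0.8, 1.3], [-0.0, 0.7], [0.9, -0.9], [-0.5, -0.6], [0.7, 0.3], [-0.7, 0.3], [-1.9, 0.0], [1.5, -1.5], [-0.0, 0.0], [-0.1, -0.2]]
0 [ 0.4843 -0.1734  0.094 ]
20 [ 0.4986 -0.1768  0.169 ]
40 [ 0.5369 -0.1858  0.2345]
41 [ 0.5394 -0.1864  0.2374]
```

Request:
servo_tool(
  deltas=[
    {"dx":-4.7,"dy":-24.2,"dz":-10,"rx":0,"ry":0,"rz":-0.0225,"fingers":0.2},
    {"dx":-4.7,"dy":-24.2,"dz":-10,"rx":0,"ry":0,"rz":-0.0225,"fingers":0.2},
    {"dx":-4.7,"dy":-24.2,"dz":-10,"rx":0,"ry":0,"rz":-0.0225,"fingers":0.2},
    {"dx":-4.7,"dy":-24.2,"dz":-10,"rx":0,"ry":0,"rz":-0.0225,"fingers":0.2},
    {"dx":-4.7,"dy":-24.2,"dz":-10,"rx":0,"ry":0,"rz":-0.0225,"fingers":0.2},
    {"dx":-4.7,"dy":-24.2,"dz":-10,"rx":0,"ry":0,"rz":-0.0225,"fingers":0.2},
    {"dx":0,"dy":0,"dz":-20,"rx":0,"ry":0,"rz":0,"fingers":0.2},
    {"dx":0,"dy":0,"dz":-20,"rx":0,"ry":0,"rz":0,"fingers":0.2},
  ],
)

```text
clock: 15.1
tcp_pos: [0.4849, -0.171, 0.2634]
orientation: [0.001, 0.783, 0.622, 0.0]
wrist_force: [-0.2, 0.3, -0.6]
finger_gap: 0.0342
```

Request:
servo_tool(
  deltas=[
    {"dx":0,"dy":0,"dz":-15,"rx":0,"ry":0,"rz":0,"fingers":0.2},
    {"dx":0,"dy":0,"dz":-5,"rx":0,"ry":0,"rz":0,"fingers":0.2},
    {"dx":0,"dy":0,"dz":0,"rx":0,"ry":0,"rz":0,"fingers":0.2},
  ],
)

```text
clock: 15.4
tcp_pos: [0.4843, -0.1701, 0.2431]
orientation: [-0.001, 0.783, 0.623, -0.0]
wrist_force: [-0.2, 0.4, 0.8]
finger_gap: 0.0344
```

```bash
python3 - <<'E'
from h import *
L=[]
im,K,T=cam('side'); o=im[90:220,280:410,::-1]; L.append(cv2.resize(o,(400,400),interpolation=cv2.INTER_CUBIC))
im,K,T=cam('top'); o=im[125:225,335:435,::-1]; L.append(cv2.resize(o,(400,400),interpolation=cv2.INTER_CUBIC))
cv2.imwrite('pics/k.png',cv2.convertScaleAbs(np.hstack(L),alpha=1.6))
s=env.get_state(); print(s['tcp_pos'],s['orientation'],s['finger_gap'])
E
```

```text
[ 0.48484341 -0.17065025  0.24428046] [5.53663090e-04 7.82634931e-01 6.22480658e-01 2.96423270e-04] 0.034384975824167045
```

View pics/k.png

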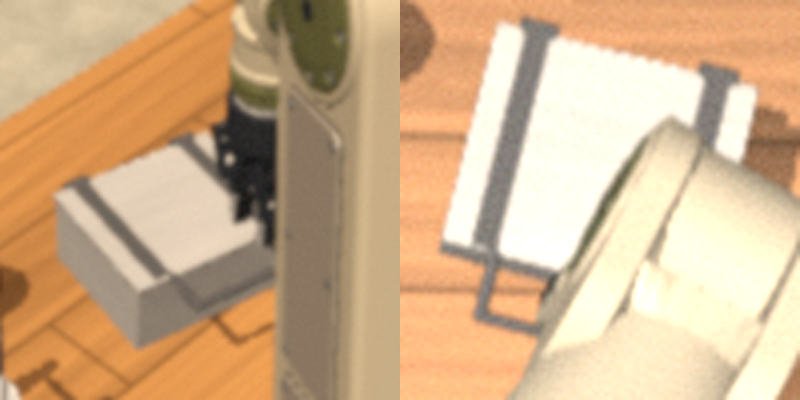

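The fingers are above the bar and the arm is clear of the box. I descend the remaining 96 mm.

Request:
servo_tool(
  deltas=[
    {"dx":-0.5,"dy":-2.5,"dz":-20,"rx":0,"ry":0,"rz":0,"fingers":0.2},
    {"dx":0,"dy":0,"dz":-20,"rx":0,"ry":0,"rz":0,"fingers":0.2},
    {"dx":0,"dy":0,"dz":-16,"rx":0,"ry":0,"rz":0,"fingers":0.2},
    {"dx":0,"dy":0,"dz":-12,"rx":0,"ry":0,"rz":0,"fingers":0.2},
    {"dx":0,"dy":0,"dz":-12,"rx":0,"ry":0,"rz":0,"fingers":0.2},
    {"dx":0,"dy":0,"dz":-10,"rx":0,"ry":0,"rz":0,"fingers":0.2},
    {"dx":0,"dy":0,"dz":-6,"rx":0,"ry":0,"rz":0,"fingers":0.2},
    {"dx":0,"dy":0,"dz":0,"rx":0,"ry":0,"rz":0,"fingers":0.2},
  ],
)

```text
clock: 16.3
tcp_pos: [0.4834, -0.1733, 0.1467]
orientation: [-0.001, 0.783, 0.622, -0.0]
wrist_force: [-0.2, 0.5, 0.2]
finger_gap: 0.0339
```

Request:
servo_tool(
  deltas=[
    {"dx":0,"dy":0,"dz":0,"rx":0,"ry":0,"rz":0,"fingers":0.4},
    {"dx":0,"dy":0,"dz":0,"rx":0,"ry":0,"rz":0,"fingers":0.6},
    {"dx":0,"dy":0,"dz":0,"rx":0,"ry":0,"rz":0,"fingers":0.8},
    {"dx":0,"dy":0,"dz":0,"rx":0,"ry":0,"rz":0,"fingers":1},
    {"dx":0,"dy":0,"dz":0,"rx":0,"ry":0,"rz":0,"fingers":1},
    {"dx":0,"dy":0,"dz":0,"rx":0,"ry":0,"rz":0,"fingers":1},
  ],
  newtons=60,
)

```text
clock: 16.9
tcp_pos: [0.4859, -0.1742, 0.1485]
orientation: [0.002, 0.783, 0.622, 0.002]
wrist_force: [4.8, 0.3, -2.0]
finger_gap: 0.008
```

```bash
python3 - <<'E'
import numpy as np
y=np.radians(-13.3); N=16
def tcp(s):
    t=np.radians(40*s); q=np.radians(20*s)
    lx=-.22*np.cos(t)+.004*np.sin(t)+.054*np.sin(q); z=.22*np.sin(t)+.004*np.cos(t)+.054*np.cos(q)
    return np.array([lx*np.cos(y),lx*np.sin(y),z])*1000
P=np.array([tcp(i/N) for i in range(N+1)]); print(np.diff(P,axis=0).round(1).tolist(), np.radians(20)/N*np.array([.23,.973]),P[-1]-P[0])
E
```

```text
[[1.5, -0.4, 9.6], [1.9, -0.5, 9.5], [2.3, -0.6, 9.5], [2.7, -0.6, 9.4], [3.1, -0.7, 9.3], [3.5, -0.8, 9.1], [3.9, -0.9, 9.0], [4.3, -1.0, 8.8], [4.7, -1.1, 8.7], [5.0, -1.2, 8.5], [5.4, -1.3, 8.3], [5.8, -1.4, 8.0], [6.1, -1.4, 7.8], [6.4, -1.5, 7.5], [6.8, -1.6, 7.3], [7.1, -1.7, 7.0]] [0.00501782 0.02122757] [ 70.5656484  -16.68101243 137.22085343]
```

Request:
servo_tool(
  deltas=[
    {"dx":1.5,"dy":-0.4,"dz":9.6,"rx":0.005,"ry":0.0212,"rz":0,"fingers":1},
    {"dx":1.9,"dy":-0.5,"dz":9.5,"rx":0.005,"ry":0.0212,"rz":0,"fingers":1},
    {"dx":2.3,"dy":-0.6,"dz":9.5,"rx":0.005,"ry":0.0212,"rz":0,"fingers":1},
    {"dx":2.7,"dy":-0.6,"dz":9.4,"rx":0.005,"ry":0.0212,"rz":0,"fingers":1},
  ],
)

```text
clock: 17.3
tcp_pos: [0.4944, -0.1762, 0.1864]
orientation: [-0.032, 0.782, 0.622, -0.026]
wrist_force: [8.4, -1.1, -5.2]
finger_gap: 0.0079
```

Request:
servo_tool(
  deltas=[
    {"dx":3.1,"dy":-0.7,"dz":9.3,"rx":0.005,"ry":0.0212,"rz":0,"fingers":1},
    {"dx":3.5,"dy":-0.8,"dz":9.1,"rx":0.005,"ry":0.0212,"rz":0,"fingers":1},
    {"dx":3.9,"dy":-0.9,"dz":9.0,"rx":0.005,"ry":0.0212,"rz":0,"fingers":1},
    {"dx":4.3,"dy":-1.0,"dz":8.8,"rx":0.005,"ry":0.0212,"rz":0,"fingers":1},
    {"dx":0,"dy":0,"dz":0,"rx":0,"ry":0,"rz":0,"fingers":1},
  ],
)

```text
clock: 17.8
tcp_pos: [0.5091, -0.1798, 0.2225]
orientation: [-0.067, 0.78, 0.62, -0.053]
wrist_force: [5.4, -1.0, -4.5]
finger_gap: 0.0077
```

Request:
servo_tool(
  deltas=[
    {"dx":4.7,"dy":-1.1,"dz":8.7,"rx":0.005,"ry":0.0212,"rz":0,"fingers":1},
    {"dx":5.0,"dy":-1.2,"dz":8.5,"rx":0.005,"ry":0.0212,"rz":0,"fingers":1},
    {"dx":5.4,"dy":-1.3,"dz":8.3,"rx":0.005,"ry":0.0212,"rz":0,"fingers":1},
    {"dx":5.8,"dy":-1.4,"dz":8.0,"rx":0.005,"ry":0.0212,"rz":0,"fingers":1},
    {"dx":6.1,"dy":-1.4,"dz":7.8,"rx":0.005,"ry":0.0212,"rz":0,"fingers":1},
    {"dx":6.4,"dy":-1.5,"dz":7.5,"rx":0.005,"ry":0.0212,"rz":0,"fingers":1},
    {"dx":6.8,"dy":-1.6,"dz":7.3,"rx":0.005,"ry":0.0212,"rz":0,"fingers":1},
    {"dx":7.1,"dy":-1.7,"dz":7.0,"rx":0.005,"ry":0.0212,"rz":0,"fingers":1},
  ],
)

```text
clock: 18.6
tcp_pos: [0.5547, -0.1908, 0.2839]
orientation: [-0.136, 0.771, 0.612, -0.108]
wrist_force: [3.3, -3.8, -6.8]
finger_gap: 0.0078
```

Request:
servo_tool(
  deltas=[
    {"dx":0,"dy":0,"dz":0,"rx":0,"ry":0,"rz":0,"fingers":1},
    {"dx":0,"dy":0,"dz":0,"rx":0,"ry":0,"rz":0,"fingers":1},
    {"dx":0,"dy":0,"dz":0,"rx":0,"ry":0,"rz":0,"fingers":1},
  ],
)

```text
clock: 18.9
tcp_pos: [0.5544, -0.1907, 0.2837]
orientation: [-0.135, 0.771, 0.613, -0.107]
wrist_force: [4.2, -3.9, -7.3]
finger_gap: 0.0081
```

```bash
python3 - <<'E'
from fit import *
from scipy.spatial.transform import Rotation as Ro
L=[]
im=cam('side')[0]; o=im[80:270,210:400,::-1]; L.append(cv2.resize(o,(400,400),interpolation=cv2.INTER_CUBIC))
im=cam('top')[0]; o=im[110:230,210:440,::-1]; L.append(cv2.resize(o,(400,209),interpolation=cv2.INTER_CUBIC)); L[1]=cv2.copyMakeBorder(L[1],0,191,0,0,0)
cv2.imwrite('pics/z.png',cv2.convertScaleAbs(np.hstack(L),alpha=1.6))
s=env.get_state(); q=s['orientation']; M=Ro.from_quat(np.r_[q[1:],q[0]]).as_matrix(); g=s['tcp_pos']+.054*M[:,2]
d=R(.2325)@(g-[.6984,-.2241,.09]); print(g,d,np.degrees(np.arctan2(d[2],-d[0]))-np.degrees(np.arctan2(4,220)),np.hypot(d[0],d[2]),s['wrist_force'],s['finger_gap'],s['clock'])
E
```

```text
[ 0.53663091 -0.1864976   0.23300315] [-0.16608044 -0.00068272  0.14300315] 39.68838756719357 0.21916344611591485 [ 4.88787927 -4.80252733 -8.62287568] 0.007623857350678875 19.1
```

View pics/z.png

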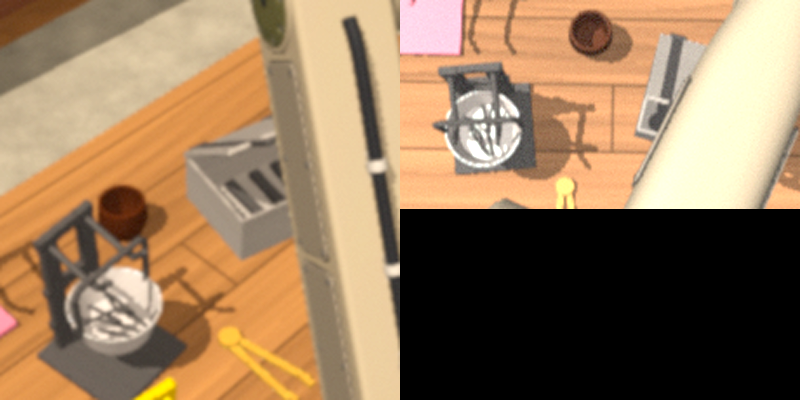

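The box is open with its contents visible. The held bar computes to 39.7° with a radius of 219 mm against the nominal 220. The pan hangs on both prongs. I hand in.

```bash
python3 -c "
from workcell import job
print(job.hand_in())"
```

```text
the job is handed in; nothing more can be done
None
```

The pan is hanging by its handle on both prongs of the black stand's hook and has been released. The lid is being held open by its front bar at about 40° from shut. I handed the job in at about 19 s on the robot's clock.

- **Lid angle:** the arm's pose puts it at 39.7°. The bar is 219 mm from the hinge against the nominal 220 mm, which fits the bar still being in the grip. The camera could only confirm roughly that the box is open, because the arm hid most of the lid.
- **Pan:** the last pictures show it upright and hanging freely. It pressed with about 6 N when it touched the prongs, and the wrist force dropped to zero when I let go.
- **Forces:** the highest wrist force I saw was about 11 N, while holding the lid.
- **Other things:** the crucible and calipers appear where they were. I did not measure the two headers again at the end, but the arm did not work near the long one. I never located the short one reliably.
- **Readings that disagreed:** the gripper opening read about 8 mm on the 10 mm bars, though both grips held. My fits of the handle, stand and box to the pictures were off by 1–2 pixels. My first two move calls were refused because of their format, and nothing moved.

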